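Find the loose platform bolt of the lab shaker and hold its cap open

ROBOT

A 7-joint arm with a two-finger parallel gripper is mounted at the origin on the work surface. World frame = base frame: x ahead of the robot, y to its left, z up, the work surface at z = 0. Lengths are in m, angles in degrees, forces in N, time in s.
With the tool pointing down it reaches from about 0.4 to 0.85 m from the base axis. Payload 4.5 kg.
Tool frame: the origin (TCP) lies on the mounting face of the last link; the fingertips stand 166 mm ahead of it and the grasp point (between the pads) lies tcp_to_grasp ahead of it (tcp_to_grasp is the distance from the TCP to the grasp point, in m); z points along the fingers, y is the direction in which the jaws open and shut (so a half turn about z gives the same grasp; the last joint's range is limited). The gripper opens to 88 mm and grips with 3 to 60 N. Pads are 18 mm wide; open, the fingers measure 123 mm over their backs; the gripper's body (75 mm by 187 mm) begins 45 mm behind the grasp point.
Start: joints at [74.244, 39.483, -11.15, 89.685, 9.013, 51.709, -12.324], TCP at [0.19, -0.595, 0.405] pointing down, gripper open.
Joint ranges: [-172.22, 172.22], [-26.19, 119.32], [-84.43, 86.54], [7.71, 146.69], [-57.33, 237.33], [2.42, 119.75], [-152.13, 152.13]. Speed limits (degrees/s): [147.25, 147.25, 180, 180, 180, 180, 180].

INTERFACE

Orientations are given as [roll, pitch, yaw] about the fixed x, y, z axes, in that order (R = Rz(yaw) Ry(pitch) Rx(roll)).
In Python, from workcell import state, snapshot, finish_job, tcp_to_grasp gives the robot as it stands. The module is installed in compiled form; this text tells all that it offers.
- The arm moves only by the tool jog_arm, never from a script. Its argument "deltas" is one flat list of numbers, 5 for each row, row after row: the opening in per cent of the stroke, from 0 (shut) to 100 (fully open), then the shift along the tool's x, y, z in m, then the turn about the tool's z in rad. A call has 1 to 5 rows; each row shifts and turns the commanded pose from where the row before left it, along the tool's axes as they then stand; what a row does not reach is not made up. A row lasts 1/12 s, in which the tool goes at most 41.7 mm and 7.16 degrees, less where a joint would pass 70% of its speed; a pose out of reach is approached as far as the arm can. A call with a gripper value outside its range is refused whole. The fingers move at their own pace and stop on an object; "squeeze" is the grip in N (left out, the last holds). Time passes only in rows, so rows that do not move let the fingers close. It gives the time, the measured TCP pose, the force and the opening at its end, in the units of the state.
- state(): the state, without advancing time (a new reading comes with each control period).
- snapshot(name): name is "scene" or "top" or "wrist"; returns a dict with "image" (400x640x3 uint8, blue, green, red), "K" (3x3 intrinsics, pixels), "D" ([k1, k2, p1, p2, k3] as OpenCV has them; the pictures are not rectified), "pose" (4x4, takes a point from camera to world coordinates). Camera axes: x right, y up, looking along -z (the intrinsics and any distortion apply to the point x, -y, -z); pixel columns grow to the right and rows downward; lengths in m; the calibration is good to about 2 mm. A picture is of the moment at which its call begins. There is no depth.
- finish_job(): hands the job in, once; it reports no verdict.
The state is a dict: "time": time; "joints": joint angles; "joint_velocities": joint speeds; "tau": joint torques, N m; "tool_pos": TCP position; "tcp_rot": TCP orientation; "wrist_force": force on the tool from outside, world axes, zero at the start; "torque": the same for the moment, N m; "opening": finger opening in m.
Only numpy, scipy, OpenCV 4.12 (cv2) and the standard library are available. Lean on these libraries where they do the work, as an engineer would, in place of code of your own. Each camera call takes 0.05 s, during which the arm holds its last target.

TASK

The shaker's platform rattles because one of its three capped bolts is loose: tap all three caps from above, one after the other, clockwise as seen from above (the one on the left of someone facing the control panel, then the rear one, then the right one); the loose bolt gives a few millimetres under the tap, the tight ones do not. Then lift the hinged cap of the loose bolt by its thumb tab to 60 degrees or more, so that a spanner can be slid onto the bolt head from the front, and finish while still holding it open: do not let go, it springs shut. Leave the caps of the tight bolts shut and do not disturb the things standing round the shaker.

Things in the scene. Friction and masses are not known exactly. Their poses are not given: they have to be found in the camera images.
- shaker: lab orbital shaker, fixed: cream housing 330 x 290 mm, sloping control panel with two dials along its front, platform with black mat on top (mat 120 mm above bench, edge rails 4 mm higher). Origin on the bench under the bolts' centre; x from panel to rear, y left, z up. Bolt places (mm): left x -47 y 82; rear x 95 y 0; right x -47 y -82
- bolt_a: one of three look-alike capped bolts; its place varies, any may be loose. Hex head on a 48 mm base on a rubber bush, under a grey cap. Origin on the mat at the bolt axis, does not sink; x from thumb tab to hinge (within 20 deg of shaker x), y along hinge, z up. Tight: rigid. Loose: head, base, cap rest 0.5 mm lower (too little to see), sink 5 mm under a push of 1 N (start) to 3 N (bottom), spring back
- cap_a (a joint): hinge of the cap on bolt_a: 0 shut, grows as the tab is lifted up and back about the hinge, stop at 1.75 rad. A light spring shuts it when let go; lifting by the tab takes under 1 N
- cap_a_top (a point): middle of the flat top of bolt_a's cap, 29.5 mm above the mat when shut: where to tap. The cap is a round cup, mouth down: 33 mm across its top, 42 mm across its lower rim, 19 mm deep
- cap_a_tab (a point): point on the thumb tab of bolt_a's cap: a plastic bar 18 mm wide (along the hinge), 8 mm thick, sticking out of the cap's rim from 21 to 44 mm from the bolt axis, away from the hinge. The point lies 33 mm from the bolt axis, mid-width, mid-thickness, 17 mm above the mat when shut (underside 13 mm above it). Moves with the cap
- cap_a_hinge (a point): middle of the hinge axis of bolt_a's cap, 25 mm behind the bolt axis, 15 mm above the mat (0.5 mm less, or lower while pushed, if the bolt is loose); 58 mm level distance from the tab point when shut
- bolt_b: one of three look-alike capped bolts; its place varies, any may be loose. Hex head on a 48 mm base on a rubber bush, under a grey cap. Origin on the mat at the bolt axis, does not sink; x from thumb tab to hinge (within 20 deg of shaker x), y along hinge, z up. Tight: rigid. Loose: head, base, cap rest 0.5 mm lower (too little to see), sink 5 mm under a push of 1 N (start) to 3 N (bottom), spring back
- cap_b (a joint): hinge of the cap on bolt_b: 0 shut, grows as the tab is lifted up and back about the hinge, stop at 1.75 rad. A light spring shuts it when let go; lifting by the tab takes under 1 N
- cap_b_top (a point): middle of the flat top of bolt_b's cap, 29.5 mm above the mat when shut: where to tap. The cap is a round cup, mouth down: 33 mm across its top, 42 mm across its lower rim, 19 mm deep
- cap_b_tab (a point): point on the thumb tab of bolt_b's cap: a plastic bar 18 mm wide (along the hinge), 8 mm thick, sticking out of the cap's rim from 21 to 44 mm from the bolt axis, away from the hinge. The point lies 33 mm from the bolt axis, mid-width, mid-thickness, 17 mm above the mat when shut (underside 13 mm above it). Moves with the cap
- cap_b_hinge (a point): middle of the hinge axis of bolt_b's cap, 25 mm behind the bolt axis, 15 mm above the mat (0.5 mm less, or lower while pushed, if the bolt is loose); 58 mm level distance from the tab point when shut
- bolt_c: one of three look-alike capped bolts; its place varies, any may be loose. Hex head on a 48 mm base on a rubber bush, under a grey cap. Origin on the mat at the bolt axis, does not sink; x from thumb tab to hinge (within 20 deg of shaker x), y along hinge, z up. Tight: rigid. Loose: head, base, cap rest 0.5 mm lower (too little to see), sink 5 mm under a push of 1 N (start) to 3 N (bottom), spring back
- cap_c (a joint): hinge of the cap on bolt_c: 0 shut, grows as the tab is lifted up and back about the hinge, stop at 1.75 rad. A light spring shuts it when let go; lifting by the tab takes under 1 N
- cap_c_top (a point): middle of the flat top of bolt_c's cap, 29.5 mm above the mat when shut: where to tap. The cap is a round cup, mouth down: 33 mm across its top, 42 mm across its lower rim, 19 mm deep
- cap_c_tab (a point): point on the thumb tab of bolt_c's cap: a plastic bar 18 mm wide (along the hinge), 8 mm thick, sticking out of the cap's rim from 21 to 44 mm from the bolt axis, away from the hinge. The point lies 33 mm from the bolt axis, mid-width, mid-thickness, 17 mm above the mat when shut (underside 13 mm above it). Moves with the cap
- cap_c_hinge (a point): middle of the hinge axis of bolt_c's cap, 25 mm behind the bolt axis, 15 mm above the mat (0.5 mm less, or lower while pushed, if the bolt is loose); 58 mm level distance from the tab point when shut
- beaker: bystander: clear plastic beaker 68 mm wide, 85 mm high, on the bench left of the shaker; origin at the centre of its underside
- bottle: bystander: reagent bottle with blue cap, 70 mm wide, 135 mm high, on the bench left of the shaker; origin at the centre of its underside
- spanner: bystander: steel spanner 170 mm long lying on the bench right of the shaker; origin at its underside
- tip_box: bystander: blue pipette tip box with clear lid, 85 x 120 x 67 mm, on the bench right of the shaker; origin at the centre of its underside

How it is judged:
By the outcome, as a careful person would: the job done as asked, in the order asked, and still so for the second after the job is handed in, while the arm keeps its last pose, push and grip.
It also fails if it takes over 48 s, if anything falls off the work surface, if the arm or the gripper's body presses on something with over 40 N, if the wrist force passes 120 N, or if a joint passes its speed limit or range.

## Working session

There is one attempt and no reset: what is moved stays moved. The work goes in short steps, Python scripts to look and compute and a tool call to move; the robot and the scene stay as the last step left them, time stands still between calls to the robot, and variables do not carry over. Pictures are saved under pics/ and viewed, and the job is handed in when it is done.

Besides the shell and the picture viewer there is one more tool, called as name(argument=value, ...), one argument or row to a line, values as JSON. jog_arm: Moves the arm, as the interface text tells. Its arguments: {"type":"object","properties":{"deltas":{"type":"array","items":{"type":"number"}},"squeeze":{"type":"number"}},"required":["deltas"]}

```bash
mkdir -p pics
python3 - <<'E'
from workcell import state,snapshot,tcp_to_grasp
import cv2,pickle
print(state(),tcp_to_grasp)
d={}
for n in["scene","top","wrist"]:
    s=snapshot(n);d[n]=s;cv2.imwrite(f"pics/{n}0.png",s["image"]);print(n,s["K"],s["D"],s["pose"])
pickle.dump(d,open("s0.pkl","wb"))
E
```

```text
{'time': 0.0, 'joints': array([ 74.24436065,  39.53278989, -11.1444115 ,  89.74552899,
         9.01210489,  51.70763384, -12.32210039]), 'joint_velocities': array([ 0.00126848,  0.00276384, -0.07643665,  0.04959121,  0.01320875,
        0.0411505 ,  0.08385817]), 'tau': array([-4.65422499e-05, -5.27572310e+01, -1.26689583e+00, -1.53429848e+01,
       -5.26394625e-02,  6.40036102e-03,  1.75817295e-04]), 'tool_pos': array([ 0.18981223, -0.59513402,  0.40391078]), 'tcp_rot': array([-1.79896081e+02,  7.24905425e-03,  1.76987313e+01]), 'wrist_force': array([-0.3972457 , -0.84952284,  0.16402037]), 'torque': array([0.01111806, 0.03937225, 0.01423403]), 'opening': 0.08806004582703195} 0.1473
scene [[369.12787158   0.         326.0799531 ]
 [  0.         369.12787158 202.15829337]
 [  0.           0.           1.        ]] [-0.07372347  0.          0.          0.          0.        ] [[ 0.64646394 -0.47025686  0.6007852   1.1648364 ]
 [ 0.76288932  0.38895845 -0.51644091 -0.45152706]
 [ 0.00917939  0.79219304  0.61020155  0.6779651 ]
 [ 0.          0.          0.          1.        ]]
top [[456.10420074   0.         326.18550794]
 [  0.         456.10420074 197.0272633 ]
 [  0.           0.           1.        ]] [-0.06020205  0.          0.          0.          0.        ] [[ 0.0119911   0.99835646 -0.05604094  0.54454666]
 [-0.99973241  0.01086116 -0.02042417  0.00530878]
 [-0.01978193  0.05627085  0.99821955  1.15322335]
 [ 0.          0.          0.          1.        ]]
wrist [[277.64729951   0.         320.84084257]
 [  0.         277.64729951 202.53911643]
 [  0.           0.           1.        ]] [0.01482946 0.         0.         0.         0.        ] [[ 0.30312604  0.91859563  0.25356787  0.25495711]
 [-0.95294992  0.29248577  0.07961491 -0.5730533 ]
 [-0.00103109 -0.26577084  0.96403568  0.38389041]
 [ 0.          0.          0.          1.        ]]
```

View pics/scene0.png

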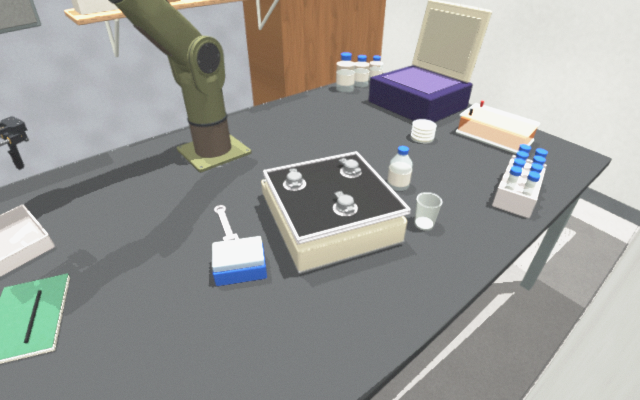

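View pics/top0.png

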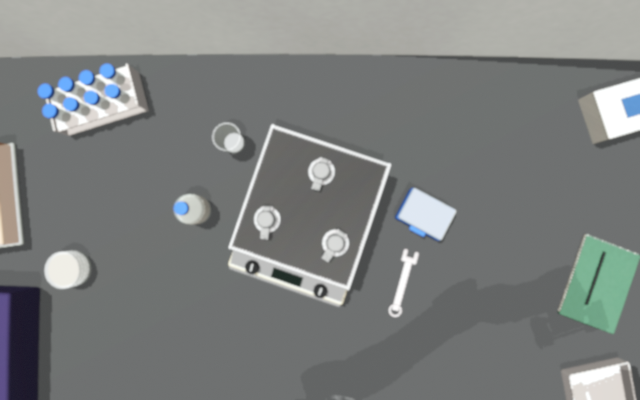

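Run:
```python
import pickle,cv2
d=pickle.load(open("s0.pkl","rb"))
im=d["top"]["image"]
c=im[100:300,230:430];cv2.imwrite("pics/topz.png",cv2.resize(c,(800,800),interpolation=cv2.INTER_CUBIC)[0:600]);cv2.imwrite("pics/topz2.png",cv2.resize(c,(800,800),interpolation=cv2.INTER_CUBIC)[200:])
```

```text
(no output)
```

View pics/topz.png

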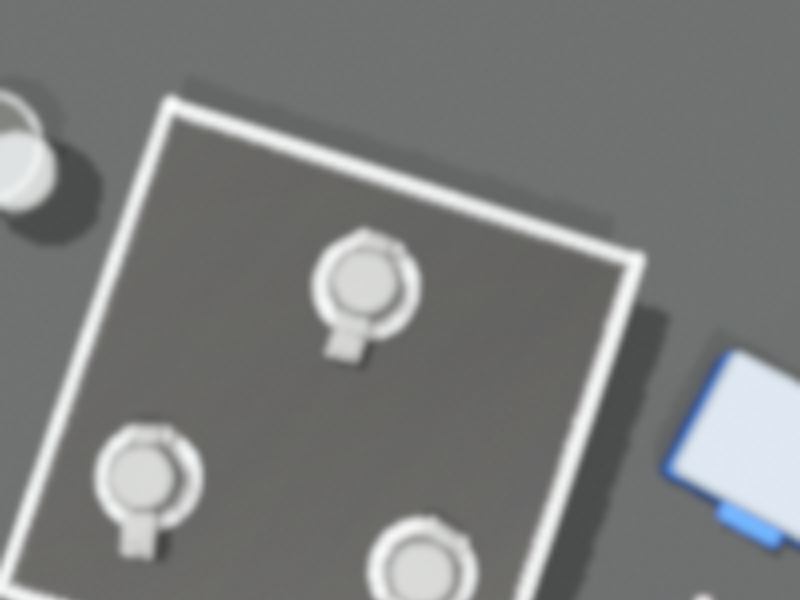

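View pics/topz2.png

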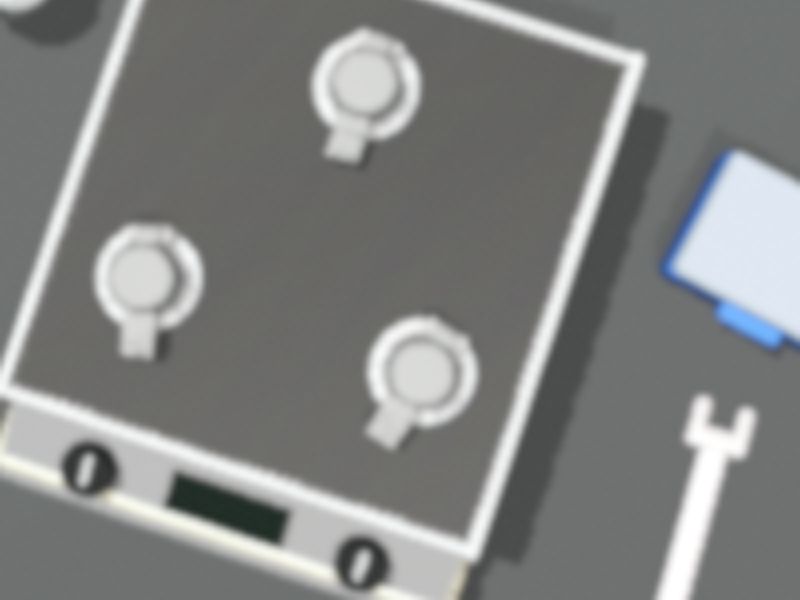

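```bash
cat > h.py <<'E'
import numpy as np,cv2
def ray(s,px):
    p=cv2.undistortPoints(np.array([[px]],float),s["K"],np.array(s["D"]))[0,0]
    d=s["pose"][:3,:3]@np.array([p[0],-p[1],-1]);return s["pose"][:3,3],d
def atz(s,px,z):
    o,d=ray(s,px);return (o+d*(z-o[2])/d[2])
def proj(s,P):
    q=np.linalg.inv(s["pose"])@np.append(P,1);v=np.array([[q[0],-q[1],-q[2]]])
    return cv2.projectPoints(v,np.zeros(3),np.zeros(3),s["K"],np.array(s["D"]))[0][0,0]
E
python3 - <<'E'
from h import *
import pickle
s=pickle.load(open("s0.pkl","rb"))["top"]
f=lambda u,v,z,o=100:atz(s,[(u+.5)/4-.5+230,(v+.5)/4-.5+o],z)
T={"L":f(142,477,.1495),"R":f(420,372,.1495,150),"B":f(364,282,.1495)}
tip={"L":f(138,557,.141),"R":f(385,443,.141,150),"B":f(345,360,.141)}
A=np.array([[-47,82],[-47,-82],[95,0]])/1e3
W=np.array([T[k][:2] for k in"LRB"])
# rigid fit
Ac=A-A.mean(0);Wc=W-W.mean(0);H=Ac.T@Wc
th=np.arctan2(H[0,1]-H[1,0],H[0,0]+H[1,1]);R=np.array([[np.cos(th),-np.sin(th)],[np.sin(th),np.cos(th)]])
o=W.mean(0)-R@A.mean(0)
print("shaker",o,np.degrees(th)); print("resid",(W-(A@R.T+o))*1e3)
for k,a in zip("LRB",A):
    d=T[k][:2]-tip[k][:2];print(k,T[k].round(4),(R@a+o).round(4),"len",np.hypot(*d),"yaw",np.degrees(np.arctan2(d[1],d[0])))
c=[f(170,100,.124),f(640,260,.124),f(5,390,.124,150),f(472,553,.124,150)]
for x in c: print((R.T@(x[:2]-o)).round(4), x.round(4))
E
```

```text
shaker [0.57051082 0.06845663] -18.139426698764844
resid [[-0.24001461 -0.95888542]
 [ 0.6433088   0.97162654]
 [-0.40329419 -0.01274112]]
L [0.5511 0.1601 0.1495] [0.5514 0.161 ] len 0.04444501595018266 yaw -3.51514604407588
R [0.501  0.0061 0.1495] [0.5003 0.0052] len 0.04397627514540804 yaw -25.437077900058696
B [0.6604 0.0389 0.1495] [0.6608 0.0389] len 0.04398199204090594 yaw -13.554649403702403
[0.1608 0.1409] [0.7672 0.1523 0.124 ]
[ 0.1592 -0.1425] [ 0.6775 -0.1166  0.124 ]
[-0.1336  0.1376] [0.4864 0.2408 0.124 ]
[-0.1341 -0.1413] [ 0.3991 -0.0241  0.124 ]
```

jog_arm(
  deltas=[0, 0, 0, 0, 0.103, 0, 0, 0, 0, 0.103, 0, 0, 0, 0, 0.103, 0, 0.03, -0.015, 0, 0, 0, 0.03, -0.02, 0, 0],
  squeeze=5,
)

```text
time: 0.57
tool_pos: [0.2481, -0.5618, 0.4044]
tcp_rot: [179.9, 0.1, -0.4]
wrist_force: [1.3, -0.5, 0.4]
opening: 0.057
```

jog_arm(
  deltas=[0, 0.025, -0.03, 0, 0, 0, 0.025, -0.03, 0, 0, 0, 0.025, -0.03, 0, 0, 0, 0.025, -0.03, 0, 0, 0, 0.025, -0.03, 0, 0],
)

```text
time: 0.98
tool_pos: [0.3759, -0.4088, 0.4046]
tcp_rot: [-180.0, 0.0, -0.0]
wrist_force: [0.2, 0.2, 0.7]
opening: 0.0236
```

jog_arm(
  deltas=[0, 0.02, -0.034, 0, 0, 0, 0.02, -0.034, 0, 0, 0, 0.02, -0.034, 0, 0, 0, 0.02, -0.034, 0, 0, 0, 0.02, -0.034, 0, 0],
)

```text
time: 1.4
tool_pos: [0.4756, -0.2387, 0.4046]
tcp_rot: [-180.0, 0.0, -0.0]
wrist_force: [0.2, -1.4, 0.9]
opening: 0.0008
```

jog_arm(
  deltas=[0, 0.015, -0.034, 0, 0, 0, 0.01, -0.034, 0, 0, 0, 0.01, -0.034, 0, 0, 0, 0.01, -0.034, 0, 0, 0, 0.01, -0.034, 0, 0],
)

```text
time: 1.82
tool_pos: [0.5302, -0.0687, 0.4045]
tcp_rot: [180.0, 0.0, -0.0]
wrist_force: [0.6, 0.2, 0.6]
opening: 0.0006
```

jog_arm(
  deltas=[0, 0.01, -0.034, 0, 0, 0, 0.01, -0.034, 0, 0, 0, 0.005, -0.034, 0.005, 0, 0, 0, -0.034, 0.01, 0, 0, 0, -0.034, 0.01, 0],
)

```text
time: 2.23
tool_pos: [0.5552, 0.1013, 0.3795]
tcp_rot: [-180.0, -0.0, -0.0]
wrist_force: [0.6, -0.5, -0.8]
opening: 0.0004
```

jog_arm(
  deltas=[0, -0.002, -0.03, 0.015, 0, 0, -0.002, -0.029, 0.015, 0, 0, 0, 0, 0.01, 0, 0, 0, 0, 0.005, 0, 0, 0, 0, 0, 0],
)

```text
time: 2.65
tool_pos: [0.5507, 0.1576, 0.3334]
tcp_rot: [179.9, 0.1, -0.0]
wrist_force: [0.2, -0.7, 0.4]
opening: 0.0003
```

Run:
```python
from workcell import state,snapshot
import cv2
s=snapshot("wrist");cv2.imwrite("pics/w1.png",s["image"])
s=snapshot("scene");cv2.imwrite("pics/s1.png",cv2.resize(s["image"][120:270,220:460],(768,480),interpolation=cv2.INTER_CUBIC))
print(state()["wrist_force"],state()["tool_pos"])
```

```text
[ 0.18080919  0.25836009 -0.13815816] [0.55153677 0.15661279 0.33494699]
```

View pics/w1.png

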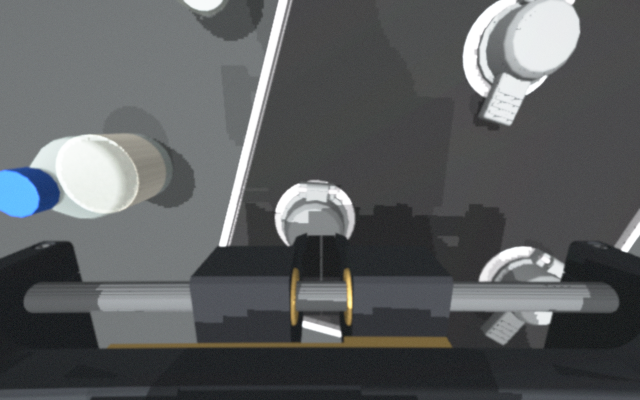

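View pics/s1.png

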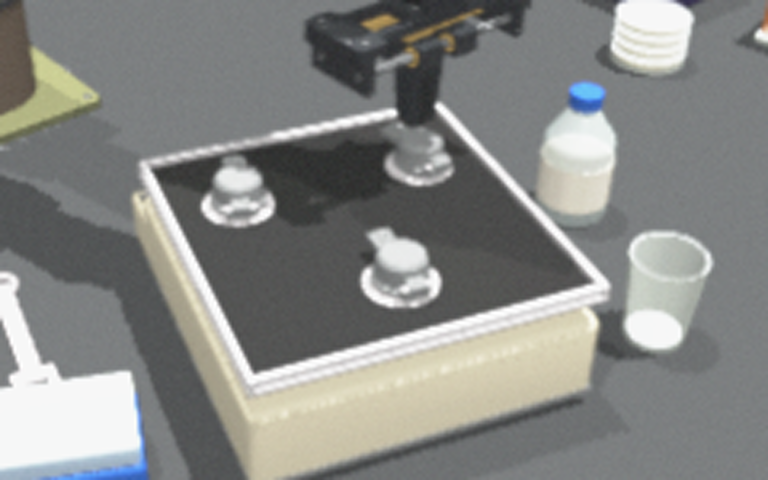

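jog_arm(
  deltas=[0, 0, -0.003, 0.008, 0, 0, 0, 0, 0.005, 0, 0, 0, 0, 0.003, 0, 0, 0, 0, 0.001, 0, 0, 0, 0, 0, 0],
)

```text
time: 3.17
tool_pos: [0.5511, 0.1612, 0.3174]
tcp_rot: [180.0, 0.0, -0.0]
wrist_force: [-0.2, 0.2, -0.3]
opening: 0.0006
```

jog_arm(
  deltas=[0, 0, 0, 0.001, 0, 0, 0, 0, 0.0, 0],
)

```text
time: 3.33
tool_pos: [0.5512, 0.1614, 0.3168]
tcp_rot: [180.0, -0.0, -0.0]
wrist_force: [-0.4, -0.4, 0.5]
opening: 0.0005
```

jog_arm(
  deltas=[0, 0, 0, 0.001, 0, 0, 0, 0, 0.0, 0],
)

```text
time: 3.5
tool_pos: [0.5512, 0.1615, 0.3159]
tcp_rot: [-180.0, -0.0, -0.0]
wrist_force: [-0.3, -0.0, 1.6]
opening: 0.0005
```

jog_arm(
  deltas=[0, 0, 0, 0.001, 0, 0, 0, 0, 0.0, 0],
)

```text
time: 3.67
tool_pos: [0.5511, 0.1615, 0.3155]
tcp_rot: [-180.0, -0.0, -0.0]
wrist_force: [-1.9, -0.5, 7.9]
opening: 0.0006
```

jog_arm(
  deltas=[0, 0, 0, 0.001, 0, 0, 0, 0, 0.0, 0],
)

```text
time: 3.83
tool_pos: [0.5509, 0.1615, 0.3152]
tcp_rot: [-180.0, -0.0, -0.0]
wrist_force: [-4.7, 0.2, 13.3]
opening: 0.0004
```

jog_arm(
  deltas=[0, 0, 0, -0.012, 0, 0, 0, 0, -0.013, 0, 0, 0.027, 0.03, 0, 0, 0, 0.027, 0.03, 0, 0, 0, 0.027, 0.03, 0, 0],
)

```text
time: 4.25
tool_pos: [0.6329, 0.071, 0.3392]
tcp_rot: [-180.0, -0.0, 0.1]
wrist_force: [-0.1, 0.1, -0.3]
opening: 0.0002
```

jog_arm(
  deltas=[0, 0.02, 0.022, 0, 0, 0, 0.0085, 0.0105, 0.01, 0, 0, 0, 0, 0.008, 0, 0, 0, 0, 0.003, 0, 0, 0, 0, 0, 0],
)

```text
time: 4.67
tool_pos: [0.6589, 0.0414, 0.3159]
tcp_rot: [-179.9, 0.3, 0.2]
wrist_force: [-0.8, -0.0, -0.3]
opening: 0.0005
```

jog_arm(
  deltas=[0, 0, 0, 0.001, 0, 0, 0, 0, 0.0, 0],
)

```text
time: 4.83
tool_pos: [0.6598, 0.0412, 0.3167]
tcp_rot: [-179.9, 0.1, 0.2]
wrist_force: [-0.5, 0.3, -0.7]
opening: 0.0001
```

jog_arm(
  deltas=[0, 0, 0, 0.001, 0, 0, 0, 0, 0.0, 0],
)

```text
time: 5.0
tool_pos: [0.6603, 0.0399, 0.3159]
tcp_rot: [-180.0, -0.0, 0.1]
wrist_force: [0.3, 0.3, -0.4]
opening: 0.0005
```

jog_arm(
  deltas=[0, 0, 0, 0.001, 0, 0, 0, 0, 0.0, 0],
)

```text
time: 5.17
tool_pos: [0.6606, 0.0394, 0.3149]
tcp_rot: [-180.0, -0.0, 0.0]
wrist_force: [-1.5, 1.1, 0.3]
opening: 0.0004
```

jog_arm(
  deltas=[0, 0, 0, 0.001, 0, 0, 0, 0, 0.0, 0],
)

```text
time: 5.33
tool_pos: [0.6606, 0.0393, 0.3138]
tcp_rot: [-180.0, -0.0, 0.0]
wrist_force: [-0.4, 0.5, 1.6]
opening: 0.0006
```

jog_arm(
  deltas=[0, 0, 0, 0.001, 0, 0, 0, 0, 0.0, 0],
)

```text
time: 5.5
tool_pos: [0.6607, 0.0393, 0.3127]
tcp_rot: [-180.0, -0.0, 0.0]
wrist_force: [-0.2, 2.5, 2.2]
opening: 0.0003
```

Rear seems to give; push on to its bottom.

jog_arm(
  deltas=[0, 0, 0, 0.001, 0, 0, 0, 0, 0.0, 0],
)

```text
time: 5.67
tool_pos: [0.6607, 0.0392, 0.3117]
tcp_rot: [-180.0, -0.0, -0.0]
wrist_force: [-1.2, 1.4, 2.9]
opening: 0.0003
```

jog_arm(
  deltas=[0, 0, 0, 0.001, 0, 0, 0, 0, 0.0, 0],
)

```text
time: 5.83
tool_pos: [0.6607, 0.0392, 0.3107]
tcp_rot: [-180.0, -0.0, 0.0]
wrist_force: [-0.1, 2.9, 2.3]
opening: 0.0005
```

jog_arm(
  deltas=[0, 0, 0, 0.001, 0, 0, 0, 0, 0.0, 0],
)

```text
time: 6.0
tool_pos: [0.6606, 0.0392, 0.3102]
tcp_rot: [-180.0, -0.0, -0.0]
wrist_force: [-2.2, 1.5, 5.4]
opening: 0.0007
```

jog_arm(
  deltas=[0, 0, 0, -0.01, 0, 0, 0, 0, -0.02, 0, 0, -0.035, 0.008, 0, 0, 0, -0.035, 0.008, 0, 0, 0, -0.035, 0.008, 0, 0],
)

```text
time: 6.42
tool_pos: [0.5543, 0.014, 0.3401]
tcp_rot: [179.9, -0.1, -0.0]
wrist_force: [0.2, -0.7, -0.9]
opening: 0.0007
```

jog_arm(
  deltas=[0, -0.035, 0.006, 0, 0, 0, -0.02, 0.0035, 0.01, 0, 0, 0, 0, 0.008, 0, 0, 0, 0, 0.003, 0, 0, 0, 0, 0, 0],
)

```text
time: 6.83
tool_pos: [0.5015, 0.0054, 0.3183]
tcp_rot: [180.0, -0.0, -0.0]
wrist_force: [-0.1, 0.9, -0.1]
opening: 0.0005
```

jog_arm(
  deltas=[0, 0, 0, 0.001, 0, 0, 0, 0, 0.0, 0, 0, 0, 0, 0, 0],
)

```text
time: 7.08
tool_pos: [0.5014, 0.0057, 0.3178]
tcp_rot: [-180.0, -0.1, -0.0]
wrist_force: [-1.5, -0.1, -0.7]
opening: 0.0007
```

jog_arm(
  deltas=[0, 0, 0, 0.001, 0, 0, 0, 0, 0.0, 0],
)

```text
time: 7.25
tool_pos: [0.5008, 0.0056, 0.3167]
tcp_rot: [180.0, -0.0, -0.0]
wrist_force: [-0.5, 0.6, 0.5]
opening: 0.0004
```

jog_arm(
  deltas=[0, 0, 0, 0.001, 0, 0, 0, 0, 0.0, 0],
)

```text
time: 7.42
tool_pos: [0.5007, 0.0056, 0.3158]
tcp_rot: [-180.0, -0.0, -0.0]
wrist_force: [-0.8, 0.8, 1.8]
opening: 0.0003
```

jog_arm(
  deltas=[0, 0, 0, 0.001, 0, 0, 0, 0, 0.0, 0],
)

```text
time: 7.58
tool_pos: [0.5006, 0.0057, 0.3154]
tcp_rot: [-180.0, -0.0, -0.0]
wrist_force: [-2.1, 0.4, 10.2]
opening: 0.0003
```

jog_arm(
  deltas=[0, 0, 0, -0.015, 0, 0, 0, 0, -0.02, 0, 45, 0.035, -0.01, 0, 0, 45, 0.035, -0.0105, 0, 0, 45, 0.035, -0.0105, 0, 0],
)

```text
time: 8.0
tool_pos: [0.6066, 0.0366, 0.3504]
tcp_rot: [180.0, -0.0, -0.0]
wrist_force: [1.1, 0.4, 0.6]
opening: 0.0185
```

jog_arm(
  deltas=[45, 0.021, -0.0105, 0, 0, 45, 0, 0, 0, 0.118, 45, 0, 0, 0, 0.118, 45, 0, 0, 0, 0, 45, 0, 0, 0, 0],
)

```text
time: 8.42
tool_pos: [0.6264, 0.047, 0.3494]
tcp_rot: [179.9, 0.0, -13.3]
wrist_force: [-0.6, -0.3, 0.3]
opening: 0.04
```

Run:
```python
from workcell import state,snapshot
import cv2,pickle
s=snapshot("wrist");cv2.imwrite("pics/w2.png",s["image"]);pickle.dump(s,open("w2.pkl","wb"))
s=snapshot("top");cv2.imwrite("pics/t2.png",cv2.resize(s["image"][100:250,230:430],(800,600),interpolation=cv2.INTER_CUBIC))
print(state())
```

```text
{'time': 8.5167, 'joints': array([  -9.89155079,   43.3447201 ,    2.56580063,   92.64657822,
         -2.51761846,   44.09276317, -109.60300887]), 'joint_velocities': array([ 0.22354729, -0.07201793, -0.07714091, -0.06935966, -0.140197  ,
       -0.00251043, -0.48844543]), 'tau': array([-2.08060937e-01, -5.39577377e+01,  1.96529612e+00, -1.38731325e+01,
        1.31401882e-02, -7.80248735e-02,  6.90155997e-03]), 'tool_pos': array([0.62631041, 0.04682111, 0.34963903]), 'tcp_rot': array([ 1.79981230e+02,  2.24052679e-02, -1.33875978e+01]), 'wrist_force': array([-0.54049586,  0.01024381,  0.51153413]), 'torque': array([0.0763658 , 0.04133156, 0.0569964 ]), 'opening': 0.039841745229673445}
```

View pics/w2.png

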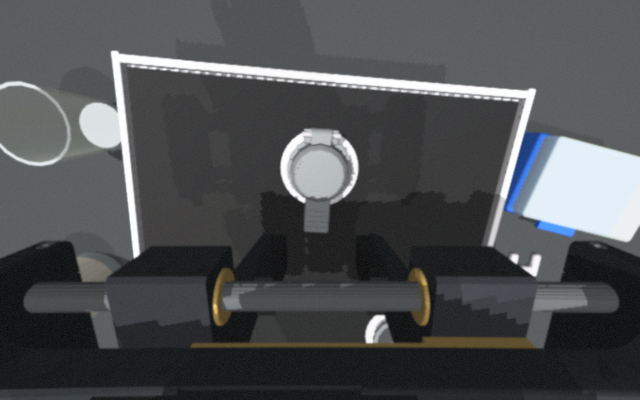

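View pics/t2.png

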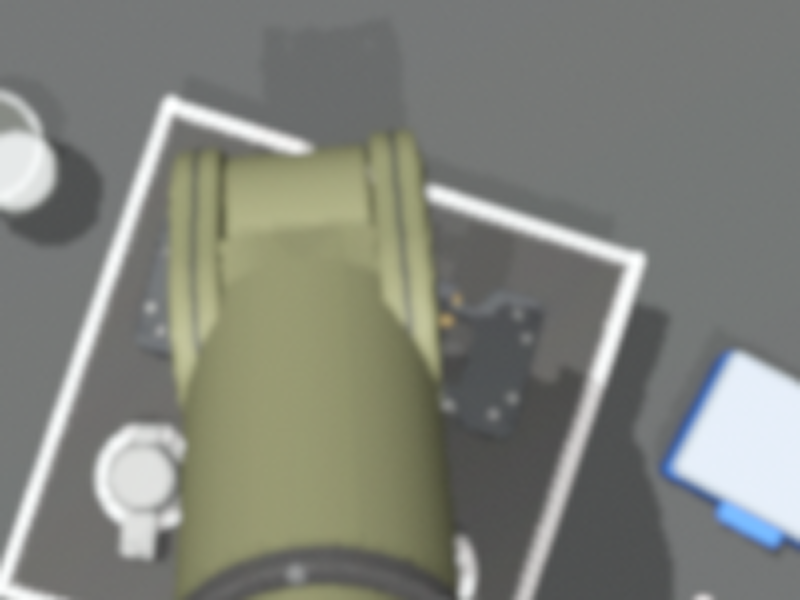

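Run:
```python
from h import *
import pickle
s=pickle.load(open("w2.pkl","rb"))
c=atz(s,(319.5,173),.149);t=atz(s,(316.5,232),.1365);h=atz(s,(320,134),.14)
print(c,t,h,np.hypot(*(c-t)[:2]))
for d in (c-t,h-c,h-t):print(np.degrees(np.arctan2(d[1],d[0])))
for r in(21,33,44):
  for b in(-13.5,):
    u=np.array([np.cos(np.radians(b)),np.sin(np.radians(b))]);print(r,proj(s,np.append(np.array([.6606,.039])-u*r/1e3,.1405)))
```

```text
[0.66414785 0.04007508 0.149     ] [0.61978108 0.05304028 0.1365    ] [0.68790457 0.03407863 0.14      ] 0.04622235855388661
-16.28982854623457
-14.166162580462233
-15.554135365909707
21 [322.17913486 205.00843081]
33 [322.12800542 221.07078039]
44 [322.08265142 235.35400129]
```

jog_arm(
  deltas=[40, 0.002, -0.0025, 0.015, 0.02, 40, 0, 0, 0.02, 0, 40, 0, 0, 0.013, 0, 40, 0, 0, 0.005, 0, 40, 0, 0, 0, 0],
  squeeze=5,
)

```text
time: 8.93
tool_pos: [0.6285, 0.0487, 0.2956]
tcp_rot: [180.0, 0.1, -14.6]
wrist_force: [-0.4, -0.5, -1.3]
opening: 0.0347
```

Run:
```python
from workcell import state,snapshot
import cv2
s=snapshot("wrist");cv2.imwrite("pics/w3.png",cv2.resize(s["image"][100:300,200:440],(720,600)))
s=snapshot("scene");cv2.imwrite("pics/s3.png",cv2.resize(s["image"][120:270,220:460],(768,480),interpolation=cv2.INTER_CUBIC))
s=state();print(s["tool_pos"],s["wrist_force"],s["tcp_rot"])
```

```text
[0.62935447 0.04876809 0.29727968] [-0.18903063  0.5300896  -0.59301974] [-1.79981838e+02 -4.50485980e-02 -1.46524640e+01]
```

View pics/w3.png

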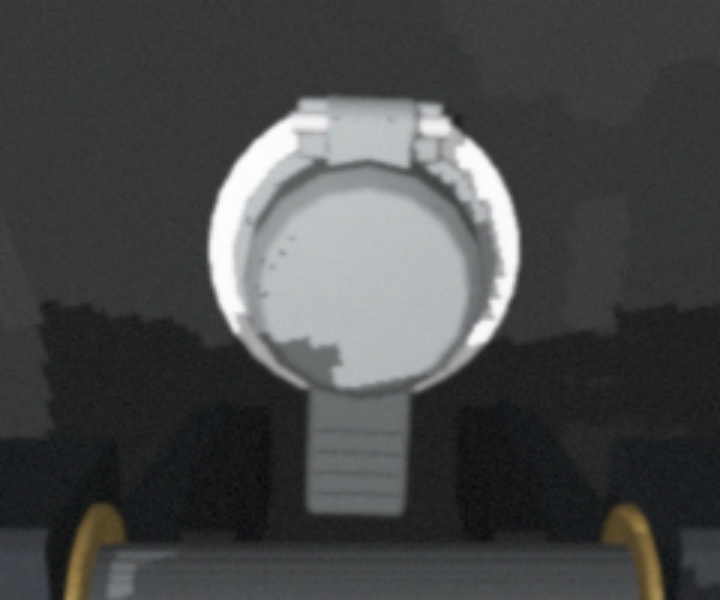

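View pics/s3.png

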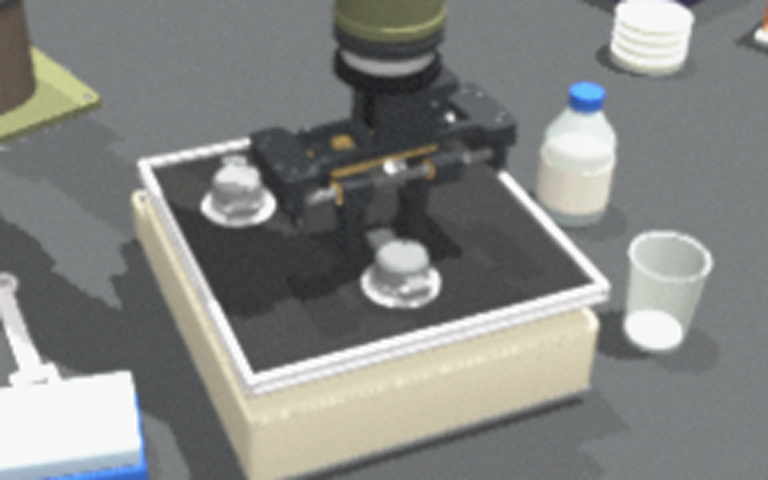

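jog_arm(
  deltas=[15, 0, -0.001, 0, 0, 12, 0, 0, 0, 0, 10, 0, 0, 0, 0, 10, 0, 0, 0, 0, 10, 0, 0, 0, 0],
  squeeze=5,
)

```text
time: 9.45
tool_pos: [0.6296, 0.0496, 0.2972]
tcp_rot: [180.0, -0.1, -14.7]
wrist_force: [0.1, -0.8, 1.4]
opening: 0.0182
```

Run:
```python
from workcell import state,snapshot
import cv2
s=snapshot("wrist");cv2.imwrite("pics/w4.png",cv2.resize(s["image"][100:300,200:440],(720,600)))
s=state();print(s["tool_pos"],s["wrist_force"],s["opening"])
```

```text
[0.62958016 0.04966637 0.2971037 ] [-0.19249706 -0.91912597  1.60306966] 0.01826269544533313
```

View pics/w4.png

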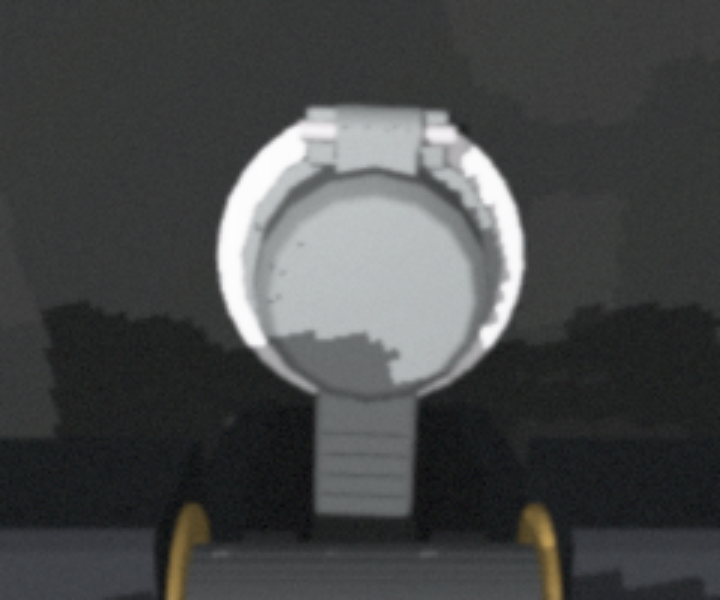

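jog_arm(
  deltas=[10, 0.0005, 0, -0.0078, 0, 10, 0.0015, 0, -0.0077, 0, 10, 0.0025, 0, -0.0074, 0, 10, 0, 0, 0, 0],
)

```text
time: 9.83
tool_pos: [0.6341, 0.0483, 0.3214]
tcp_rot: [-180.0, -0.1, -14.7]
wrist_force: [-1.1, -1.6, 0.5]
opening: 0.0179
```

Run:
```python
from workcell import state,snapshot
import cv2
s=snapshot("wrist");cv2.imwrite("pics/w5.png",cv2.resize(s["image"][100:300,200:440],(720,600)))
s=state();print(s["tool_pos"],s["wrist_force"],s["opening"])
```

```text
[0.6338378  0.04840815 0.32067217] [-0.2861868  -1.00001022  0.33035533] 0.017988529259612012
```

View pics/w5.png

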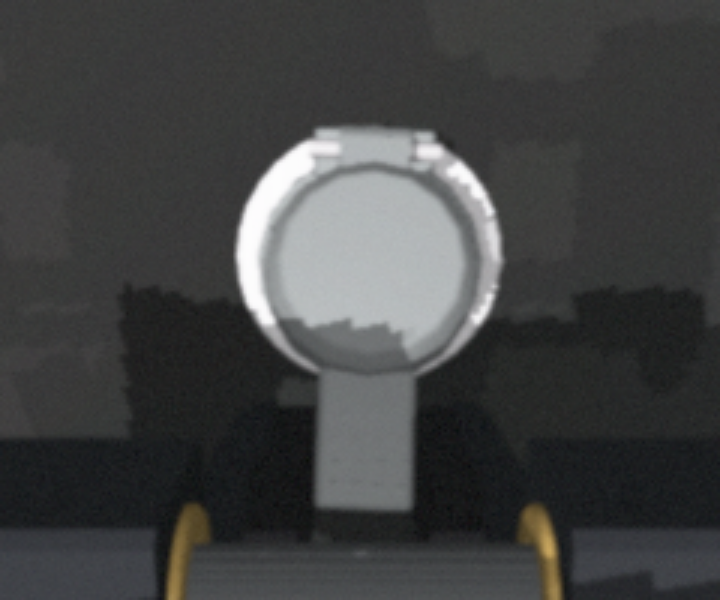

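Cap is rising with the tab in the grip. Continue.

jog_arm(
  deltas=[10, 0.0035, 0, -0.007, 0, 10, 0.0044, 0, -0.0065, 0, 10, 0.0052, 0, -0.0059, 0, 10, 0, 0, 0, 0],
)

```text
time: 10.22
tool_pos: [0.6473, 0.0447, 0.3404]
tcp_rot: [180.0, -0.1, -14.7]
wrist_force: [-1.7, -1.6, 1.7]
opening: 0.018
```

jog_arm(
  deltas=[10, 0.0059, 0, -0.0052, 0, 10, 0.0065, 0, -0.0044, 0, 10, 0.007, 0, -0.0035, 0, 10, 0.0074, 0, -0.0025, 0, 10, 0, 0, 0, 0],
)

```text
time: 10.63
tool_pos: [0.6737, 0.0373, 0.3555]
tcp_rot: [180.0, -0.2, -14.7]
wrist_force: [-2.0, -3.3, 0.6]
opening: 0.0182
```

Run:
```python
from workcell import state,snapshot
import cv2,pickle
s=snapshot("wrist");cv2.imwrite("pics/w6.png",cv2.resize(s["image"][100:300,200:440],(720,600)))
s=snapshot("scene");pickle.dump(s,open("s6.pkl","wb"));cv2.imwrite("pics/s6.png",cv2.resize(s["image"][150:250,290:410],(720,600),interpolation=cv2.INTER_CUBIC))
s=state();print(s["tool_pos"],s["wrist_force"],s["opening"])
```

```text
[0.67255664 0.03774611 0.35476008] [-1.71640156 -3.45125311  0.74160744] 0.018032248080750116
```

View pics/w6.png

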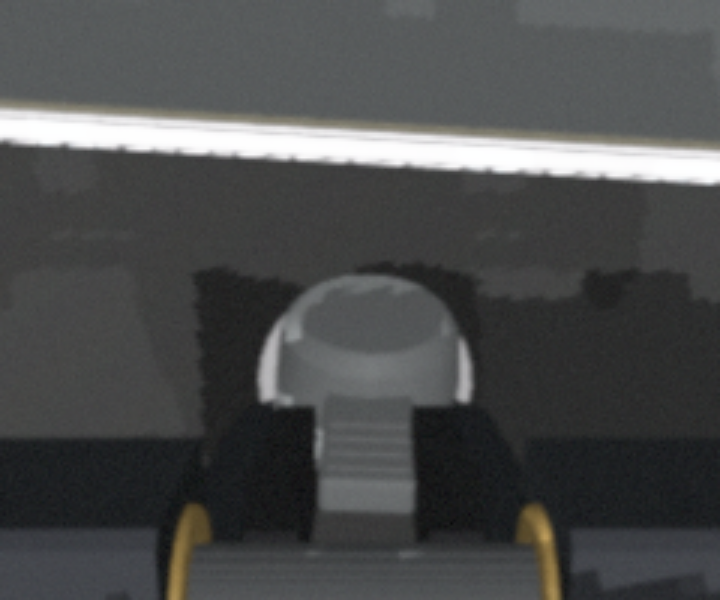

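View pics/s6.png

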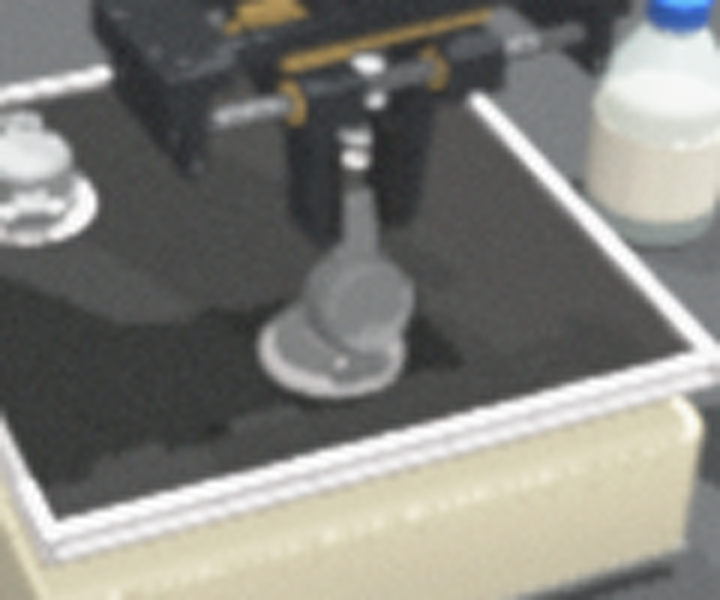

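Run:
```python
from h import *
import pickle
s=pickle.load(open("s6.pkl","rb"))
b=np.radians(-14.5);u=np.array([np.cos(b),np.sin(b),0]);hz=np.array([.6623,.0395,.1345])+u*.025
for t in(0,50,60,70,75,80,90):
  a=np.radians(t)
  f=lambda r,z: hz-u*(r*np.cos(a)-z*np.sin(a))+np.array([0,0,r*np.sin(a)+z*np.cos(a)])
  print(t,[((proj(s,f(*q))-[290,150]+.5)*6-.5).round(0) for q in((.025,.0145),(.058,.002),(.069,.002))])
```

```text
0 [array([332., 295.]), array([293., 275.]), array([281., 261.])]
50 [array([358., 294.]), array([322., 216.]), array([315., 189.])]
60 [array([364., 300.]), array([333., 216.]), array([327., 188.])]
70 [array([371., 308.]), array([345., 220.]), array([342., 193.])]
75 [array([374., 313.]), array([351., 224.]), array([349., 197.])]
80 [array([377., 318.]), array([358., 229.]), array([357., 202.])]
90 [array([382., 329.]), array([371., 242.]), array([372., 218.])]
```

jog_arm(
  deltas=[10, 0, 0, 0, 0, 10, 0, 0, 0, 0, 10, 0, 0, 0, 0, 10, 0, 0, 0, 0, 10, 0, 0, 0, 0],
)

```text
time: 11.15
tool_pos: [0.6721, 0.0381, 0.3546]
tcp_rot: [179.9, 0.0, -14.7]
wrist_force: [-2.5, -5.0, 0.9]
opening: 0.0175
```

Run:
```python
from workcell import state,snapshot
import cv2
s=snapshot("scene");cv2.imwrite("pics/s7.png",cv2.resize(s["image"][120:270,220:460],(768,480),interpolation=cv2.INTER_CUBIC))
```

```text
(no output)
```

View pics/s7.png

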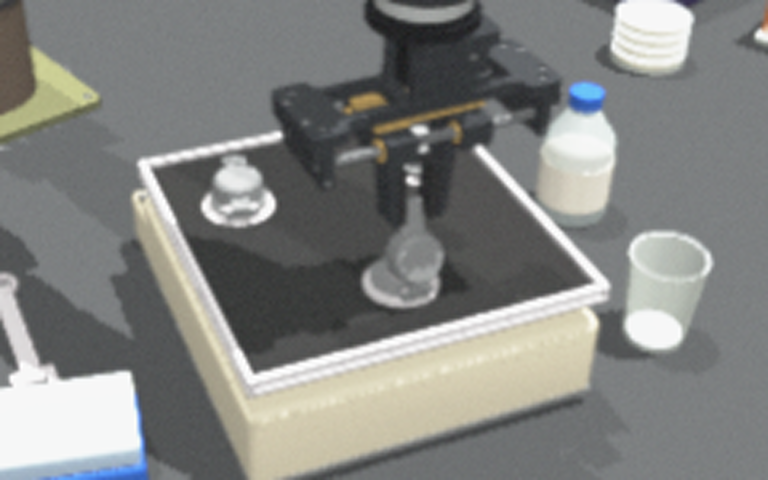

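jog_arm(
  deltas=[10, 0, 0.001, 0, 0, 10, 0, 0, 0, 0, 10, 0, 0, 0, 0, 10, 0, 0, 0, 0, 10, 0, 0, 0, 0],
)

```text
time: 11.62
tool_pos: [0.672, 0.0377, 0.3546]
tcp_rot: [180.0, -0.0, -14.7]
wrist_force: [-0.7, -4.8, 1.4]
opening: 0.0181
```

jog_arm(
  deltas=[10, 0, 0, 0, 0, 10, 0, 0, 0, 0, 10, 0, 0, 0, 0, 10, 0, 0, 0, 0, 10, 0, 0, 0, 0],
)

```text
time: 12.03
tool_pos: [0.6721, 0.0377, 0.3546]
tcp_rot: [180.0, -0.0, -14.7]
wrist_force: [-2.1, -3.8, 1.0]
opening: 0.018
```

Stable: the lateral force is small and no longer rising. Handing in.

```bash
python3 -c "
from workcell import finish_job
print(finish_job())"
```

```text
the job is handed in; nothing more can be done
None
```

The rear bolt is the loose one. Its cap is held open at about 75°, and I handed the job in at about 12 s of the 48 s allowed.

- **Taps, in the order left, rear, right:**
  - The left bolt did not give: the force rose to 13 N with no sinking.
  - The rear bolt sank about 5 mm at 1 to 3 N, then bottomed at about 5 N.
  - The right bolt did not give: the force rose to 10 N with no sinking.
- **Lift:** I gripped the rear cap's tab across its width and lifted it along its arc. The commanded arc was 75°. The tool position relative to the hinge gives about 75–79°, and the scene picture fits roughly 70–80°.
- **Final hold:** The tab is in the jaws (18 mm opening) and the fingertips are about 68 mm above the mat. The pose is steady.

**Checks that were not clean:**
- **Camera disagreement:** The top and wrist cameras differed by about 3.5 mm and 2° on the rear bolt, so I used a compromise.
- **Sideways force:** The tool feels about 4 N sideways while holding. It crept from 3.4 N to 5.0 N, then settled after a 1 mm shift.
- **Last picture:** It shows the right cap shut, and the beaker and bottle standing. The tip box and spanner are only partly in it, and what shows looks unmoved. The left cap was hidden behind the gripper. It was shut in a top picture after its tap, and I did not touch it after that.

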